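# Print the notched slide's label end and hold it up to be read

## Task

Of the three frosted slides lying on the desk, one has a small notch cut from one corner, and that notch marks its label end. Gently slide this end of it, label face up, into the slot in the front of the label printer until it is fully home for a moment, draw it out again, and then hold it up for the nurse to read, at least 20 cm above the desk, label face up, with the notched end raised so that the slide slopes about 35 degrees. Finish still holding it like that, do not put it down or let go, and leave everything else on the desk where it lies.

Things in the scene. Friction and masses are not known exactly. Their poses are not given: they have to be found in the camera images.
- slide_center (a point): centre (half-way up) of the notched slide: a pale frosted slab 90 mm long (x), 30 mm wide (y), 7 mm thick (z), 25 to 50 g, flat on the desk, label face up (centre 3.5 mm above the desk). +x points to the label end, +z out of the label face. A notch 14 mm long, 11 mm wide is cut from the corner at +x, +y; nothing else tells the ends apart. Grip it across its width on the plain half.
- slide_end (a point): middle of the notched slide's label end face, 45 mm along +x from its centre, half-way up; same axes as the slide.
- slot_stop (a point): middle of the slot's end wall (stop) inside the label printer, a fixed white box 160 mm deep, 130 wide, 60 high at the front (100 at the back half), slot towards the robot. +x points into the slot, z up. The slot is level, 33.5 mm wide, 10 mm high, centred 35 mm above the desk, 36 mm deep from the front face to the stop, no spring. Fully home: the label end meets the stop.
- slot_mouth (a point): middle of the outer opening of the flared bezel round the slot, 46 mm in front of the stop along the printer's -x, 35 mm above the desk; same axes as the stop. The bezel stands about 10 mm out of the front face and leads in by some 5 mm on every side.
- blank1_center (a point): centre of a slide without a notch: same frosted material, 90 x 30 x 7 mm, with the same grey round sample well in the middle of its top as the notched one, lying flat on the desk. Not to be used. x along its length, z up.
- blank2_center (a point): centre of a slide without a notch: same frosted material, 90 x 30 x 7 mm, with the same grey round sample well in the middle of its top as the notched one, lying flat on the desk. Not to be used. x along its length, z up.
- meter: white glucose meter lying on the desk, 100 x 55 x 18 mm, origin under its centre. Bystander.
- pen: white lancet pen lying on the desk, 115 x 14 x 13 mm, origin on its underside near the middle. Bystander.
- jar: open steel jar, 90 mm across and 60 mm high, origin under its centre. Bystander.
- oximeter: finger clip (pulse oximeter), 58 x 32 x 28 mm, origin under its centre. Bystander.
- spirit: white bottle, 56 mm across and 140 mm high, origin under its centre. Bystander.
Mind the look-alikes: they are no part of the job. What is shaped like the part that bears slide_center but pink or purple is not meant. Leave any turquoise look-alike of the part that bears slot_stop alone.

How it is judged:
On the way:
1. the notched end is fully home in the printer's slot (x of slide_end in the frame of slot_stop above -0.004 m and y of slide_end in the frame of slot_stop between -0.006 and 0.006 m and z of slide_end in the frame of slot_stop between -0.006 and 0.006 m and angle between the x axis of slide_center and the x axis of slot_stop, either way round below 0.2 rad and angle between slide_center's own z axis and vertical below 0.3 rad), for 0.2 s.
At the end, for the whole second after the job is handed in: the notched slide is held still by the fingers, its centre over 18 cm above the desk and touching the printer no more, label face up, its label (notched) end raised so that the slide slopes 20 to 50 degrees, with less than 15 degrees of sideways lean (height (world z) of slide_center above 0.18 m and angle between slide_center's own x axis and vertical between 0.7 and 1.22 rad and angle between slide_center's own y axis and vertical between 1.31 and 1.83 rad and angle between slide_center's own z axis and vertical below 1 rad and contact force between the fingers and slide above 1 N and contact force between slide and printer below 0.1 N and linear speed of slide below 0.03 m/s and angular speed of slide below 0.3 rad/s); the arm keeps its last pose, push and grip.
It fails at once if the slide is rammed into the printer with more than 40 N (contact force between slide and printer above 40 N).
It fails at once if another slide is moved more than 3 cm (distance of any of blank1_center, blank2_center from where it was at the start of the episode above 0.03 m).
It fails at once if another thing on the desk is moved more than 3 cm (distance of any of meter, pen, jar, oximeter, spirit from where it was at the start of the episode above 0.03 m).
It also fails if it takes over 48 s, if anything falls off the work surface, if the arm or the gripper's body presses on something with over 40 N, if the wrist force passes 120 N, or if a joint passes its speed limit or range.

## Robot

A 6-joint arm with a two-finger parallel gripper is mounted at the origin on the work surface. World frame = base frame: x ahead of the robot, y to its left, z up, the work surface at z = 0. Lengths are in m, angles in rad, forces in N, time in s.
With the tool pointing down it reaches from about 0.375 to 0.9 m from the base axis. Payload 3.1 kg.
Tool frame: the origin (TCP) lies between the finger pads; the fingertips stand 8 mm ahead of it and the grasp point (between the pads) lies 11 mm behind it; z points along the fingers, y is the line along which they close (so a half turn about z gives the same grasp; the last joint's range is limited). The gripper opens to 87 mm and grips with 3 to 60 N. Pads are 19 mm wide; open, the fingers measure 117 mm over their backs; the gripper's body (75 mm by 190 mm) begins 51 mm behind the grasp point.
Start: joints at [1.071, 0.527, 1.433, -0, 1.181, -0.178], TCP at [0.197, 0.593, 0.231] pointing down, gripper open.
Joint ranges: [-3.08, 3.08], [-0.75, 2.2], [0.22, 2.44], [-1.43, 4.57], [0, 2.65], [-2.85, 2.85]. Speed limits (rad/s): [2.79, 2.79, 3.14, 3.14, 3.14, 3.14].

## Interface

Orientations are given as a unit quaternion [x, y, z, w].
In Python, from rig import robot, vision, job gives the robot as it stands.
- The arm moves only by the shell command python3 -m handwheel 'ROWS' [OPENING] [FORCE]. ROWS is JSON, a list of rows, each a list of 4 numbers: the shift along the tool's x, y, z as a fraction of full scale, then the turn about the tool's z as a fraction of full scale. A call has 1 to 20 rows; each row is the pose to reach, as a shift and turn from the pose commanded when the call began, along the tool's axes at that moment, turning the shorter way round; what a row does not reach only later rows make up. Full scale, the value 1, is 300 mm for a shift and 2 pi rad for a turn. A row lasts 1/12 s, in which the tool goes at most 41.7 mm and 7.16 degrees, less where a joint would pass 70% of its speed; a pose out of reach is approached as far as the arm can. A call with a number of a shift or a turn outside -1 to 1 is refused whole. A call with a gripper value outside its range is refused whole. OPENING is the opening in per cent of the stroke, from 0 (shut) to 100 (fully open), set as the call begins (- or left out, the last holds). The fingers move at their own pace and stop on an object; FORCE is the grip in N (left out, the last holds). Time passes only in rows, so rows that repeat a pose let the fingers close. It gives the time, the measured TCP pose, the force, the opening and the grip force at its end, in the units of the state.
- robot.get_obs(): the state, without advancing time (a new reading comes with each control period).
- vision.camera(name): name is "scene" or "top"; returns a dict with "frame" (480x640x3 uint8, red, green, blue), "K" (3x3 intrinsics, pixels), "k1" (the pictures are not rectified: a ray, as slopes to the right and down, at radius r is drawn at 1 + k1 r^2 times it, then the intrinsics apply), "cam_to_world" (4x4, takes a point from camera to world coordinates). Camera axes: x right, y down, z forward; pixel columns grow to the right and rows downward; lengths in m; the calibration is good to about 2 mm. A picture is of the moment at which its call begins. There is no depth.
- job.hand_in(): hands the job in; it is judged then, once.
Trained networks look in the newest picture that a camera, given by its name, has taken for a name from the list of things; names that differ only in an ending like _2 or _b are one class to them, and where a whole thing is asked for, a point or a joint stands for the part that bears it (a point fixed in the world has none). Each returns a list of dicts, best first, with "conf" (0 to 1); they miss things now and then, are a little off and sometimes report something else, mostly with a low value. They report only what shows in the picture. A call takes as long as a camera call. They do not tell look-alikes from the thing itself.
- vision.look_for(camera, label): "point" ([row, column] in pixels, amid what is visible of it).
- vision.outline_of(camera, label): "mask" (480x640 bool, what is visible of it) and "point" ([row, column] in pixels, amid what is visible of it).
The state is a dict: "time": time; "q": joint angles; "joint_velocities": joint speeds; "joint_torque": joint torques, N m; "position": TCP position; "tool_rot": TCP orientation; "ft_force": force on the tool from outside, world axes, zero at the start; "moment": the same for the moment, N m; "grip_width": finger opening in m; "grip_force": force on a finger pad.
Only numpy, scipy, OpenCV 4.12 (cv2) and the standard library are available. Lean on these libraries where they do the work, as an engineer would, in place of code of your own. Each camera call takes 0.05 s, during which the arm holds its last target. There are 200 camera calls.

## Working session

There is one attempt and no reset: what is moved stays moved. The work goes in short steps, Python scripts to look and compute and a shell command to move; the robot and the scene stay as the last step left them, time stands still between calls to the robot, and variables do not carry over. Pictures are saved under pics/ and viewed, at most 10 in all, crops included, and the job is handed in when it is done.

```bash
ls; mkdir -p pics; python3 - <<'E'
from rig import robot, vision, job
import cv2,numpy as np
for c in("scene","top"):
    d=vision.camera(c); cv2.imwrite(f"pics/{c}0.png",d["frame"][:,:,::-1]); print(c,d["K"],d["k1"],np.round(d["cam_to_world"],3))
    for l in("slide_center","slot_stop","slot_mouth","slide_end"):
        try:
            for r in vision.look_for(c,l): print(l,np.round(r["point"]),round(r["conf"],2))
        except Exception as e: print(l,e)
o=robot.get_obs(); print(o)
E
```

```text
pics
scene [[603.29620339   0.         323.28433559]
 [  0.         603.29620339 242.19774781]
 [  0.           0.           1.        ]] 0.05457713886686843 [[-5.620e-01  6.940e-01 -4.500e-01  1.196e+00]
 [ 8.270e-01  4.720e-01 -3.040e-01  4.540e-01]
 [ 1.000e-03 -5.440e-01 -8.390e-01  1.237e+00]
 [ 0.000e+00  0.000e+00  0.000e+00  1.000e+00]]
slide_center [233. 343.] 0.83
slide_center [188. 342.] 0.79
slide_center [211. 388.] 0.54
slide_center [190. 262.] 0.28
slot_stop [284. 250.] 0.94
slot_stop [354. 315.] 0.94
slot_mouth [354. 315.] 0.9
slot_mouth [281. 250.] 0.87
slide_end [232. 344.] 0.72
slide_end [211. 391.] 0.63
slide_end [182. 344.] 0.62
top [[469.19738914   0.         307.42824947]
 [  0.         469.19738914 242.38936183]
 [  0.           0.           1.        ]] -0.018970829098476197 [[-0.013 -0.996  0.086  0.462]
 [-1.     0.012 -0.016  0.026]
 [ 0.015 -0.086 -0.996  1.15 ]
 [ 0.     0.     0.     1.   ]]
slide_center [327. 336.] 0.79
slide_center [328. 270.] 0.78
slide_center [275. 297.] 0.7
slot_stop [144. 241.] 0.83
slot_stop [169. 335.] 0.75
slot_mouth [168. 336.] 0.96
slot_mouth [241. 124.] 0.66
slot_mouth [145. 243.] 0.59
slide_end [275. 300.] 0.93
slide_end [327. 334.] 0.93
slide_end [324. 273.] 0.74
{'time': 0.5, 'q': array([ 1.07149570e+00,  5.27556057e-01,  1.43276498e+00, -1.92035654e-06,
        1.18135123e+00, -1.78532604e-01]), 'joint_velocities': array([ 0.00094771, -0.00190275,  0.00175663,  0.00198255,  0.00142973,
       -0.00100148]), 'joint_torque': array([-4.57135166e-04, -4.39605403e+01, -1.76789922e+01,  6.33571786e-02,
        5.15009067e-02, -6.62046000e-05]), 'position': array([0.19702913, 0.5930825 , 0.23049319]), 'tool_rot': array([ 1.59696941e-01,  9.87166088e-01, -3.78353002e-05, -1.23957975e-05]), 'ft_force': array([ 0.09216421, -0.11156294,  1.085975  ]), 'moment': array([ 0.00876248,  0.04411952, -0.01099841]), 'grip_force': 0.0, 'grip_width': 0.08702548338087239}
```

View pics/scene0.png

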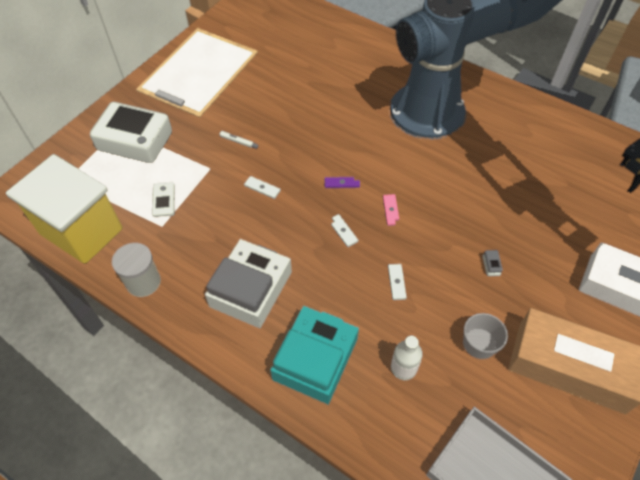

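View pics/top0.png

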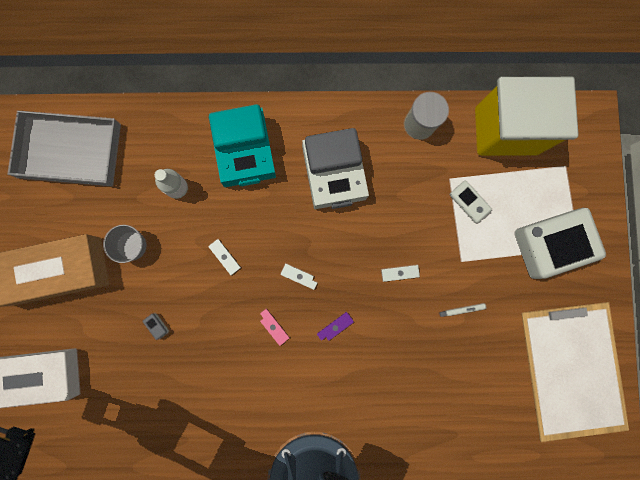

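The three white slides lie at about (col 224, row 257), (299, 276) and (400, 273) in the top picture. The white printer is at (337, 168), its front facing the robot. The middle slide looks notched, so I'll check it up close.

```bash
cat > h.py <<'E'
import numpy as np,cv2
def ray(d,uv):
    K,k=np.array(d["K"]),d["k1"]
    p=np.array([(uv[0]-K[0,2])/K[0,0],(uv[1]-K[1,2])/K[1,1]]);q=p.copy()
    for _ in range(20): q=p/(1+k*(q@q))
    T=np.array(d["cam_to_world"]); return T[:3,3],T[:3,:3]@np.r_[q,1]
def at_z(d,uv,z):
    o,r=ray(d,uv); return (o+r*(z-o[2])/r[2])[:2]
def proj(d,P):
    T=np.linalg.inv(d["cam_to_world"]); c=T[:3,:3]@np.array(P)+T[:3,3]; s=c[:2]/c[2]; s=s*(1+d["k1"]*(s@s))
    K=np.array(d["K"]); return s*[K[0,0],K[1,1]]+[K[0,2],K[1,2]]
def rectify(d,x0,x1,y0,y1,z,s=0.0005):
    # image with row = x decreasing, col = y decreasing
    xs=np.arange(x1,x0,-s);ys=np.arange(y1,y0,-s)
    m=np.array([[proj(d,(x,y,z)) for y in ys] for x in xs],np.float32)
    return cv2.remap(d["frame"],m,None,cv2.INTER_CUBIC)
E
python3 - <<'E'
from rig import vision
from h import *
T=vision.camera("top");S=vision.camera("scene")
for n,uv in(("L",(224,257)),("M",(299,276)),("R",(400,273))): print(n,at_z(T,uv,.007))
c=at_z(T,(299,276),.007); print("scene px",proj(S,[*c,.007]))
ims=[]
for d in(T,S):
    row=[]
    for uv in((224,257),(299,276),(400,273)):
        c=at_z(T,uv,.007); row.append(cv2.resize(rectify(d,c[0]-.06,c[0]+.06,c[1]-.06,c[1]+.06,.007),(240,240)))
    ims.append(np.hstack(row))
cv2.imwrite("pics/sl.png",np.vstack(ims)[:,:,::-1])
print([proj(T,[*at_z(T,(337,185),.06),.06])])
for nm,d,h in(("T",T,.06),("S",S,.06)):pass
row=[cv2.resize(rectify(T,.4,.75,-.14,.06,.06,.001),(400,700)[:2]),cv2.resize(rectify(S,.4,.75,-.14,.06,.06,.001),(400,700))]
cv2.imwrite("pics/pr.png",cv2.resize(np.hstack(row),(685,600))[:,:,::-1])
E
```

```text
L [0.52790141 0.21137811]
M [0.47940755 0.02939053]
R [ 0.4834103  -0.21716849]
scene px [343.43787837 230.05899978]
[array([337., 185.])]
```

View pics/sl.png

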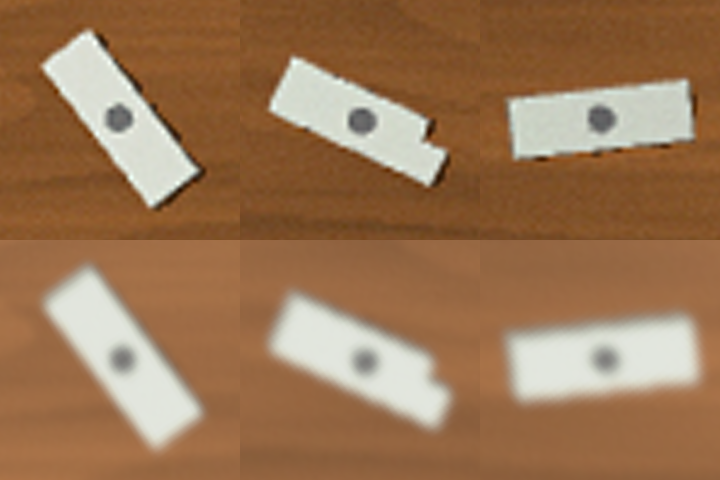

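View pics/pr.png

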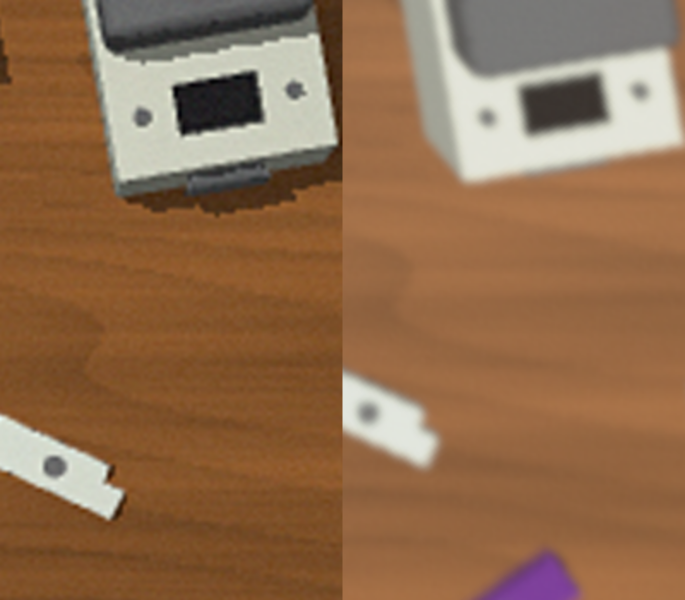

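The middle slide is the notched one, at about (0.479, 0.029). Its label end points right and down in the top view (-y, slightly -x), with the notch on the upper side. The printer's front edge runs at about 8° yaw, and its bezel sits near crop pixel (230, 180).

```bash
cat > meas.py <<'E'
from rig import vision
from h import *
def blob(d,box,z,thr,s=0.0005):
    im=rectify(d,*box,z,s).astype(int); m=((im.min(2)>thr)&(im.max(2)-im.min(2)<45)).astype(np.uint8)
    cs,_=cv2.findContours(m,cv2.RETR_EXTERNAL,cv2.CHAIN_APPROX_NONE); c=max(cs,key=cv2.contourArea)
    b=cv2.boxPoints(cv2.minAreaRect(c)); w=np.c_[box[1]-b[:,1]*s,box[3]-b[:,0]*s]
    return w,m
E
python3 - <<'E'
from meas import *
T=vision.camera("top");S=vision.camera("scene")
for d,n in((T,"T"),(S,"S")):
    w,m=blob(d,(.42,.54,-.03,.09),.007,140)
    e=[w[i]-w[i-1] for i in range(4)]; L=[np.hypot(*x) for x in e]; k=int(np.argmax(L)); v=e[k]; v=v if v[1]<0 else -v
    print(n,"slide c",w.mean(0).round(4),"size",np.sort(L).round(4),"yaw",np.degrees(np.arctan2(v[1],v[0])).round(2))
    im=rectify(d,.56,.66,-.16,.06,.06)
    for thr in(150,170,190):
        w,m=blob(d,(.56,.66,-.16,.06),.06,thr); w=w[np.argsort(w[:,0])]; f=w[:2]; v=f[np.argmax(f[:,1])]-f[np.argmin(f[:,1])]
        print(thr,"front edge",f.round(4).tolist(),"mid",f.mean(0).round(4),"w",np.hypot(*v).round(4),"yaw",np.degrees(np.arctan2(-v[0],v[1])).round(2))
E
```

```text
T slide c [0.4789 0.0289] size [0.0307 0.0307 0.0902 0.0902] yaw -115.08
150 front edge [[0.6449999809265137, -0.006000000052154064], [0.6449999809265137, -0.09749999642372131]] mid [ 0.645  -0.0518] w 0.0915 yaw -0.0
170 front edge [[0.6455000042915344, -0.007000000216066837], [0.6455000042915344, -0.09600000083446503]] mid [ 0.6455 -0.0515] w 0.089 yaw -0.0
190 front edge [[0.6464999914169312, -0.00800000037997961], [0.6464999914169312, -0.08250000327825546]] mid [ 0.6465 -0.0453] w 0.0745 yaw -0.0
S slide c [0.4792 0.0275] size [0.0332 0.0332 0.0947 0.0947] yaw -114.94
150 front edge [[0.6449999809265137, -0.003000000026077032], [0.6449999809265137, -0.10300000011920929]] mid [ 0.645 -0.053] w 0.1 yaw -0.0
170 front edge [[0.6460000276565552, -0.006500000134110451], [0.6460000276565552, -0.09749999642372131]] mid [ 0.646 -0.052] w 0.091 yaw -0.0
190 front edge [[0.6470000147819519, -0.00800000037997961], [0.6470000147819519, -0.09200000017881393]] mid [ 0.647 -0.05 ] w 0.084 yaw -0.0
```

```bash
cat >> h.py <<'E'
from scipy.spatial.transform import Rotation as R
def rows(obs,target,yawy):
    M=R.from_quat(obs["tool_rot"]).as_matrix(); d=M.T@(np.array(target)-obs["position"])
    y0=np.arctan2(M[1,1],M[0,1]); t=-(np.radians(yawy)-y0); t=(t+np.pi)%(2*np.pi)-np.pi
    return np.round(np.r_[d/.3,t/2/np.pi],4),d.round(4),np.degrees(y0).round(2)
E
python3 - <<'E'
from meas import *
from rig import robot
T=vision.camera("top");S=vision.camera("scene")
for d,n in((T,"T"),(S,"S")):
    for thr in(140,170):
        w,m=blob(d,(.60,.70,-.16,.06),.06,thr); w=w[np.argsort(w[:,1])]; r=w[:2][np.argmin(w[:2,0])]; l=w[2:][np.argmin(w[2:,0])]; v=l-r
        print(n,thr,l,r,"mid",((l+r)/2).round(4),"w",np.hypot(*v).round(4),"yaw",np.degrees(np.arctan2(-v[0],v[1])).round(2))
u=np.array([np.cos(np.radians(-115)),np.sin(np.radians(-115))]); g=np.array([.479,.0285])-.025*u
print(g,rows(robot.get_obs(),[*g,.06],-25))
E
```

```text
T 140 [ 0.644      -0.00700002] [ 0.6655946 -0.1365676] mid [ 0.6548 -0.0718] w 0.1314 yaw 9.46
T 170 [ 0.6448429  -0.00888915] [ 0.6667627  -0.13602367] mid [ 0.6558 -0.0725] w 0.129 yaw 9.78
S 140 [0.645  0.0145] [ 0.645      -0.13800001] mid [ 0.645  -0.0618] w 0.1525 yaw -0.0
S 170 [ 0.6442527  -0.00807959] [ 0.66509825 -0.13836432] mid [ 0.6547 -0.0732] w 0.1319 yaw 9.09
[0.48956546 0.05115769] (array([-1.4949, -1.4069,  0.5685,  0.2684]), array([-0.4485, -0.4221,  0.1706]), np.float64(71.62))
```

```bash
python3 -m handwheel '[[-0.25,-0.235,0.05,0.045],[-0.5,-0.47,0.1,0.09],[-0.75,-0.7,0.15,0.135],[-1,-0.94,0.2,0.18],[-1,-0.94,0.2,0.18],[-1,-0.94,0.2,0.18],[-1,-0.94,0.2,0.18],[-1,-0.94,0.2,0.18],[-1,-0.94,0.2,0.18],[-1,-0.94,0.2,0.18],[-1,-0.94,0.2,0.18],[-1,-0.94,0.2,0.18]]' 55; python3 - <<'E'
from h import *
from rig import robot
o=robot.get_obs(); print(o["time"],o["position"],o["q"]); print(rows(o,[.4896,.0512,.06],-25))
E
```

```text
time: 1.8
position: [0.3942, 0.229, 0.1705]
tool_rot: [0.666, 0.746, 0.0, -0.0]
ft_force: [-0.6, -0.1, -0.3]
grip_width: 0.0478
grip_force: 0.0
1.8 [0.39421525 0.22903944 0.17048562] [2.80298749e-01 4.00012003e-01 1.90822595e+00 1.99315042e-04
 8.33370547e-01 1.66624711e-01]
(array([-0.6251,  0.2488,  0.3682,  0.0875]), array([-0.1875,  0.0746,  0.1105]), np.float64(6.51))
```

```bash
python3 -m handwheel '[[-0.13,0.05,0.08,0.0175],[-0.26,0.1,0.16,0.035],[-0.39,0.15,0.24,0.0525],[-0.52,0.2,0.31,0.07],[-0.625,0.249,0.368,0.0875],[-0.625,0.249,0.368,0.0875],[-0.625,0.249,0.368,0.0875],[-0.625,0.249,0.368,0.0875]]'; python3 - <<'E'
from meas import *
from rig import robot
o=robot.get_obs(); print(rows(o,[.4896,.0512,.0095],-25))
T=vision.camera("top"); cv2.imwrite("pics/t1.png",cv2.resize(T["frame"][200:320,220:380],(800,600))[:,:,::-1])
E
```

```text
time: 2.47
position: [0.4892, 0.0543, 0.0597]
tool_rot: [0.842, 0.54, -0.0, -0.001]
ft_force: [-0.3, 0.5, -0.7]
grip_width: 0.0481
grip_force: 0.0
(array([-0.0087,  0.0059,  0.1674,  0.0009]), array([-0.0026,  0.0018,  0.0502]), np.float64(-24.68))
```

View pics/t1.png

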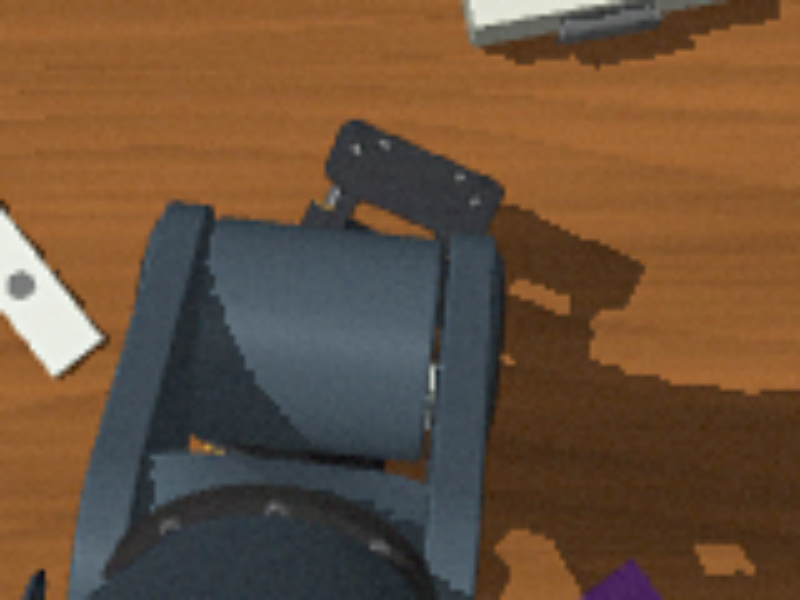

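The arm hides the slide in the top view, and the gripper body is aligned as planned. Next I descend and grip.

```bash
python3 -m handwheel '[[0,0,0,0],[0,0,0.05,0],[0,0,0.1,0],[0,0,0.14,0],[0,0,0.167,0],[0,0,0.167,0],[0,0,0.167,0]]'; python3 -m handwheel '[[0,0,0,0],[0,0,0,0],[0,0,0,0],[0,0,0,0],[0,0,0,0],[0,0,0,0],[0,0,0,0],[0,0,0,0]]' 0 25;  python3 - <<'E'
from h import *
from rig import robot
o=robot.get_obs(); print(rows(o,[.4896,.0512,.0095],-25),o["position"])
E
```

```text
time: 3.1
position: [0.4888, 0.0546, 0.0104]
tool_rot: [0.841, 0.54, -0.0, -0.0]
ft_force: [0.5, -0.1, 0.6]
grip_width: 0.048
grip_force: 0.0
time: 3.77
position: [0.4897, 0.0535, 0.0106]
tool_rot: [0.842, 0.54, 0.001, 0.0]
ft_force: [0.2, 0.5, 5.6]
grip_width: 0.0294
grip_force: 25.0
(array([-0.0073,  0.0028,  0.0037,  0.0008]), array([-0.0022,  0.0009,  0.0011]), np.float64(-24.69)) [0.48973811 0.05354107 0.01060129]
```

```bash
python3 -m handwheel '[[0,0,-0.05,0],[0,0,-0.1,0],[0,0,-0.15,0],[0,0,-0.2,0],[0,0,-0.2,0]]'; python3 - <<'E'
from h import *
from rig import robot
o=robot.get_obs(); print(rows(o,[.5445,-.0908,.0721],99.4),o["position"])
E
```

```text
time: 4.18
position: [0.4905, 0.0534, 0.0719]
tool_rot: [0.842, 0.54, 0.002, 0.001]
ft_force: [0.3, 0.0, -0.6]
grip_width: 0.0294
grip_force: 25.0
(array([-0.3617,  0.3643,  0.0004, -0.3447]), array([-1.085e-01,  1.093e-01,  1.000e-04]), np.float64(-24.68)) [0.49050291 0.05342072 0.07193501]
```

```bash
python3 -m handwheel '[[0,0,0,-0.019],[-0.02,0.02,0,-0.038],[-0.04,0.04,0,-0.057],[-0.06,0.06,0,-0.076],[-0.08,0.08,0,-0.095],[-0.1,0.1,0,-0.114],[-0.13,0.13,0,-0.133],[-0.16,0.16,0,-0.152],[-0.19,0.19,0,-0.171],[-0.22,0.22,0,-0.19],[-0.25,0.25,0,-0.209],[-0.28,0.28,0,-0.228],[-0.31,0.31,0,-0.247],[-0.34,0.34,0,-0.266],[-0.362,0.364,0,-0.285],[-0.362,0.364,0,-0.304],[-0.362,0.364,0,-0.323],[-0.362,0.364,0,-0.3447],[-0.362,0.364,0,-0.3447],[-0.362,0.364,0,-0.3447]]'; python3 -m handwheel '[[0,0,0,0],[0,0,0,0],[0,0,0,0]]'; cat > look.py <<'E'
import sys
from meas import *
from rig import robot
o=robot.get_obs(); M=R.from_quat(o["tool_rot"]).as_matrix(); print(o["time"],o["position"].round(4),"yaw y",np.degrees(np.arctan2(M[1,1],M[0,1])).round(2))
S=vision.camera("scene");T=vision.camera("top")
x,y,z=o["position"]; z=z-.0036
a=rectify(S,x-.04,x+.16,y-.1,y+.1,z,.0005);b=rectify(T,x-.04,x+.16,y-.1,y+.1,z,.0005)
cv2.imwrite(sys.argv[1],np.hstack([a,b])[:,:,::-1])
np.savez("last.npz",a=a,b=b,p=[x,y,z])
E
python3 look.py pics/l1.png
```

```text
time: 5.85
position: [0.5425, -0.0906, 0.0691]
tool_rot: [-0.081, 0.997, 0.0, -0.001]
ft_force: [1.0, -0.7, -0.7]
grip_width: 0.0294
grip_force: 25.0
time: 6.1
position: [0.543, -0.0906, 0.0699]
tool_rot: [-0.081, 0.997, 0.0, -0.0]
ft_force: [0.1, -1.0, 0.2]
grip_width: 0.03
grip_force: 25.0
6.1 [ 0.543  -0.0906  0.0699] yaw y 99.35
```

View pics/l1.png

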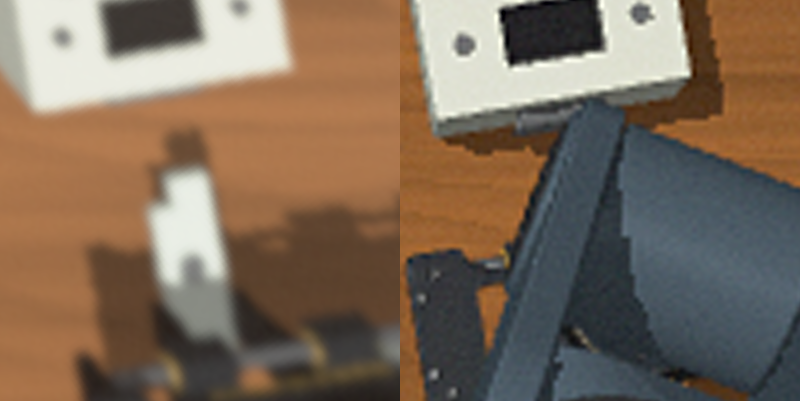

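The scene view shows the slide held straight. Its notched end is at crop (185, 168) with the notch on the left, aimed at the printer, whose front edge runs from (40, 112) to (290, 68). I'll measure their relative offset in this one picture.

```bash
cat > rel.py <<'E'
from meas import *
from rig import robot
def warp(d,o,yaw,u,v,z):
    a=np.radians(yaw); p=np.array([np.cos(a),np.sin(a)]); q=np.array([-p[1],p[0]])
    m=np.array([[proj(d,[*(o+ui*p+vi*q),z]) for vi in v] for ui in u],np.float32)
    return cv2.remap(d["frame"],m,None,cv2.INTER_CUBIC).astype(float).min(2)
def edge(prof,x):  # strongest-gradient half-level crossing
    g=np.abs(np.gradient(cv2.GaussianBlur(prof[None],(0,0),3)[0])); w=np.where(g>.5*g.max(),g,0); k=np.argmax(g); w[np.abs(np.arange(len(g))-k)>8]=0
    return (w*x).sum()/w.sum()
o=robot.get_obs(); M=R.from_quat(o["tool_rot"]).as_matrix(); yaw=np.degrees(np.arctan2(M[1,1],M[0,1]))-90
tcp=o["position"]; zs=tcp[2]-.0036
S=vision.camera("scene")
s=.0005
def line(I,along,x,axis):
    # I profile edges along lines; returns fit (value at 0, slope)
    e=[edge(r,x) for r in (I if axis==1 else I.T)]; k=np.polyfit(along,e,1); r=np.polyval(k,along)-e; g=np.abs(r)<2*np.std(r)+1e-6
    return np.polyfit(np.array(along)[g],np.array(e)[g],1),np.std(r)
P=tcp[:2]
u=np.arange(.04,.055,s); v=np.arange(-.03,.0,s); k,r=line(warp(S,P,yaw,u,v,zs),u,v,1); print("right edge v at u=.05",np.polyval(k,.05).round(4),"slope deg",np.degrees(k[0]).round(2),r)
right=np.polyval(k,.05)
u=np.arange(.035,.05,s); v=np.arange(.003,.03,s); k,r=line(warp(S,P,yaw,u,v,zs),u,v,1); print("left edge v at .04",np.polyval(k,.04).round(4),"slope",np.degrees(k[0]).round(2),r)
u=np.arange(.055,.09,s); v=np.arange(-.012,.0,s); k,r=line(warp(S,P,yaw,u,v,zs),v,u,0); print("end u",np.polyval(k,-.005).round(4),"slope",np.degrees(k[0]).round(2),r); 
# printer at z=.06: front edge, and right/left sides
f=np.array([.655,-.0725]); 
u=np.arange(-.015,.015,s); v=np.arange(-.06,.06,s); kf,r=line(warp(S,f,yaw,u,v,.06),v,u,0); print("front du",kf,np.degrees(kf[0]).round(2),r)
e=[]
for c in(-.065,.065):
    u=np.arange(.01,.035,s); v=np.arange(c-.012,c+.012,s); k,r=line(warp(S,f,yaw,u,v,.06),u,v,1); e.append(np.polyval(k,0)); print("side",c,e[-1].round(4),"slope",np.degrees(k[0]).round(2),r)
a=np.radians(yaw); p=np.array([np.cos(a),np.sin(a)]); q=np.array([-p[1],p[0]]); d=f-P
mv=np.mean(e); print("yaw",yaw,"front u in tcp",d@p+kf[1]+kf[0]*mv,"mid v in tcp",d@q+mv)
E
python3 rel.py
```

```text
right edge v at u=.05 -0.016 slope deg 2.31 9.722673818997174e-05
left edge v at .04 0.017 slope -0.17 2.0825669395865688e-05
end u 0.0746 slope -0.09 0.000173084853423673
front du [-0.0098197  -0.00117626] -0.56 0.00034429693776789
side -0.065 -0.0675 slope -0.6 0.00010716593637278777
side 0.065 0.0743 slope -21.39 0.0024494338042596016
yaw 9.373313398680224 front u in tcp 0.11213667011079492 mid v in tcp 0.0030569605815603876
```

```bash
python3 -m handwheel '[[0,-0.005,0.03,-0.0005],[0,-0.005,0.06,-0.0005],[0,-0.005,0.09,-0.0005],[0,-0.005,0.093,-0.0005],[0,-0.005,0.093,-0.0005],[0,-0.005,0.093,-0.0005],[0,-0.005,0.093,-0.0005]]'; python3 - <<'E'
from h import *
from rig import robot
o=robot.get_obs(); a=np.radians(9.4); p=np.array([np.cos(a),np.sin(a),0]); q=np.array([-p[1],p[0],0])
d=o["position"]-np.array([.543,-.0906,.0699]); print(o["position"],d@p,d@q)
E
```

```text
time: 6.83
position: [0.5435, -0.0922, 0.0422]
tool_rot: [-0.084, 0.997, -0.0, 0.0]
ft_force: [0.4, 0.2, -0.2]
grip_width: 0.0294
grip_force: 25.0
[ 0.54351339 -0.09221171  0.04216657] 0.0002432589868748066 -0.001673915004357474
```

Aligned. I'll go in gently: first about 45 mm, which puts the end about 15 mm past the mouth plane.

```bash
python3 -m handwheel '[[-0.03,0,0,0],[-0.06,0,0,0],[-0.09,0,0,0],[-0.11,0,0,0],[-0.12,0,0,0],[-0.13,0,0,0],[-0.14,0,0,0],[-0.15,0,0,0],[-0.15,0,0,0],[-0.15,0,0,0]]'; python3 -c "
from rig import robot
import numpy as np
o=robot.get_obs();a=np.radians(9.5); p=np.array([np.cos(a),np.sin(a),0]); q=np.array([-p[1],p[0],0]); d=o['position']-np.array([.5435,-.0922,.0422]); print(d@p,d@q,o['position'],o['ft_force']@p,o['ft_force']@q)"
```

```text
time: 7.67
position: [0.5876, -0.0846, 0.0421]
tool_rot: [-0.084, 0.996, 0.0, -0.0]
ft_force: [-0.2, -0.6, 0.0]
grip_width: 0.0291
grip_force: 25.0
0.04478932039819576 0.00017951420008503402 [ 0.58764543 -0.08463058  0.0420906 ] -0.3357891697045905 -0.5584470977444775
```

```bash
python3 -m handwheel '[[-0.01,0,0,0],[-0.02,0,0,0],[-0.03,0,0,0],[-0.04,0,0,0],[-0.05,0,0,0],[-0.06,0,0,0],[-0.067,0,0,0],[-0.074,0,0,0],[-0.08,0,0,0],[-0.085,0,0,0],[-0.085,0,0,0]]'; cat > st.py <<'E'
from rig import robot
import numpy as np
o=robot.get_obs();a=np.radians(9.5); p=np.array([np.cos(a),np.sin(a),0]); q=np.array([-p[1],p[0],0]); d=o['position']-np.array([.5435,-.0922,.0422]); print("ahead",d@p,"side",d@q,o['position'],"F",o['ft_force']@p,o['ft_force']@q)
E
python3 st.py
```

```text
time: 8.58
position: [0.6132, -0.0804, 0.0422]
tool_rot: [-0.084, 0.996, -0.0, 0.0]
ft_force: [-0.2, -0.2, 0.3]
grip_width: 0.0295
grip_force: 25.0
ahead 0.0707370531953803 side 0.000112763219716269 [ 0.61324833 -0.0804138   0.04216109] F -0.19367679882929348 -0.16760365264154886
```

```bash
python3 -m handwheel '[[-0.005,0,0,0],[-0.01,0,0,0],[-0.014,0,0,0],[-0.017,0,0,0],[-0.02,0,0,0],[-0.02,0,0,0]]'; python3 st.py;
```

```text
time: 9.08
position: [0.6191, -0.0794, 0.0422]
tool_rot: [-0.084, 0.996, -0.0, 0.0]
ft_force: [-0.3, -0.9, -0.3]
grip_width: 0.0291
grip_force: 25.0
ahead 0.07662316375422093 side 0.00013320895150255 [ 0.61905034 -0.07942215  0.04218718] F -0.47502914212805525 -0.8061727265915619
```

Not at the stop yet, so I continue in small steps.

```bash
python3 -m handwheel '[[-0.003,0,0,0],[-0.006,0,0,0],[-0.009,0,0,0],[-0.009,0,0,0]]'; python3 st.py; python3 -m handwheel '[[-0.003,0,0,0],[-0.006,0,0,0],[-0.006,0,0,0]]'; python3 st.py
```

```text
time: 9.42
position: [0.62, -0.0789, 0.0418]
tool_rot: [-0.084, 0.996, 0.0, -0.002]
ft_force: [-2.8, -0.9, 0.2]
grip_width: 0.0293
grip_force: 24.9
ahead 0.07764480736086539 side 0.000453984461644117 [ 0.62000503 -0.07893715  0.04176091] F -2.888883354814 -0.4134517565648172
time: 9.67
position: [0.6201, -0.0787, 0.0414]
tool_rot: [-0.084, 0.996, 0.001, -0.004]
ft_force: [-7.6, -2.0, 1.0]
grip_width: 0.0292
grip_force: 24.9
ahead 0.0777702318056661 side 0.0006686633424472355 [ 0.6200933  -0.07870472  0.04139527] F -7.788251995065441 -0.7694036509541606
```

The force builds at ahead = 77.7 mm, close to the 76 mm I predicted, so it is home. I'll hold, then draw it out.

```bash
python3 -m handwheel '[[0,0,0,0],[0,0,0,0],[0,0,0,0],[0,0,0,0],[0,0,0,0],[0.02,0,0,0],[0.04,0,0,0],[0.06,0,0,0],[0.08,0,0,0],[0.1,0,0,0],[0.12,0,0,0],[0.15,0,0,0],[0.18,0,0,0],[0.21,0,0,0],[0.237,0,0,0],[0.237,0,0,0],[0.237,0,0,0]]'; python3 st.py; python3 -m handwheel '[[0,0,-0.05,0],[0,0,-0.1,0],[0,0,-0.16,0],[0,0,-0.16,0],[0,0,-0.16,0],[0,0,-0.16,0]]'; python3 st.py; python3 rel.py | head -3
```

```text
time: 11.08
position: [0.5527, -0.0907, 0.0422]
tool_rot: [-0.083, 0.997, 0.0, -0.0]
ft_force: [-0.0, 0.6, -1.0]
grip_width: 0.0295
grip_force: 25.0
ahead 0.00930793109762734 side -7.698360654309551e-06 [ 0.55268155 -0.09067134  0.04221675] F 0.0942343398191268 0.6399959567437865
time: 11.58
position: [0.5531, -0.0904, 0.0897]
tool_rot: [-0.084, 0.996, 0.0, -0.0]
ft_force: [0.8, 0.2, -1.1]
grip_width: 0.0293
grip_force: 25.0
ahead 0.009788964764347222 side 0.00018872743787406906 [ 0.55312357 -0.09039822  0.0897359 ] F 0.8314688680925081 0.01702536711518225
right edge v at u=.05 -0.0161 slope deg 1.29 0.00012366048972991143
left edge v at .04 0.0171 slope -0.3 9.368544418534032e-05
end u 0.0747 slope 2.62 0.00020474839321008609
```

No slip in the grip: the end is still 74.7 mm ahead, as before. The tool can't tilt, so I'll lower the notched end's underside onto the fixed printer's front top edge. With a lighter grip the slide should pivot in the fingers.

```bash
python3 -m handwheel '[[-0.04,0,0,0],[-0.08,0,0,0],[-0.12,0,0,0],[-0.16,0,0,0],[-0.194,0,0,0],[-0.194,0,0,0],[-0.194,0,0.03,0],[-0.194,0,0.06,0],[-0.194,0,0.06,0]]' - 10; python3 st.py;  python3 -m handwheel '[[0,0,0.01,0],[0,0,0.02,0],[0,0,0.03,0],[0,0,0.035,0],[0,0,0.035,0],[0,0,0.035,0]]' ; python3 st.py
```

```text
time: 12.38
position: [0.6083, -0.0804, 0.0695]
tool_rot: [-0.083, 0.997, 0.001, -0.002]
ft_force: [-0.1, 0.0, -0.3]
grip_width: 0.0299
grip_force: 10.0
ahead 0.06581927083645425 side 0.0009694895692565441 [ 0.60825659 -0.08038049  0.06950186] F -0.1385598007298218 0.05695866487775361
time: 12.88
position: [0.6105, -0.0809, 0.0616]
tool_rot: [-0.084, 0.996, -0.0, -0.0]
ft_force: [-1.2, 0.0, 0.4]
grip_width: 0.0296
grip_force: 10.0
ahead 0.06790883156763282 side 0.0001402858618568942 [ 0.61045435 -0.08085345  0.06164582] F -1.171033681322093 0.21752680365352786
```

```bash
python3 -m handwheel '[[0,0,0.01,0],[0,0,0.02,0],[0,0,0.03,0],[0,0,0.04,0],[0,0,0.05,0],[0,0,0.06,0],[0,0,0.07,0],[0,0,0.072,0],[0,0,0.072,0]]' ; python3 st.py; python3 -m handwheel '[[0,0,0,0],[0,0,0,0],[0,0,0,0],[0,0,0,0]]' - 35; python3 - <<'E'
from rig import vision,robot
from h import *
S=vision.camera("scene"); o=robot.get_obs(); c=proj(S,o["position"]).astype(int); print(c)
cv2.imwrite("pics/p1.png",cv2.resize(S["frame"][c[1]-60:c[1]+60,c[0]-80:c[0]+80],(800,600),interpolation=cv2.INTER_CUBIC)[:,:,::-1])
E
```

```text
time: 13.63
position: [0.61, -0.0808, 0.0395]
tool_rot: [-0.084, 0.996, 0.0, -0.001]
ft_force: [-0.9, -0.4, 0.5]
grip_width: 0.0298
grip_force: 10.0
ahead 0.06742497462229119 side 0.0003040370324162426 [ 0.6099501  -0.0807718   0.03952099] F -0.9119205049613645 -0.2030647981147036
time: 13.97
position: [0.6101, -0.0807, 0.04]
tool_rot: [-0.084, 0.996, 0.0, -0.0]
ft_force: [-1.3, 0.5, -0.1]
grip_width: 0.029
grip_force: 35.0
[274 238]
```

View pics/p1.png

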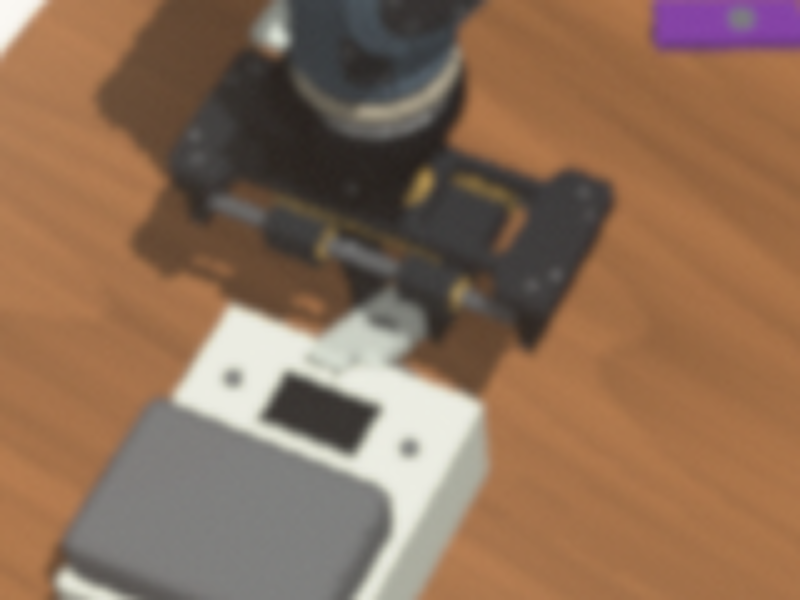

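The slide is tilted, with the notched end up over the printer's front edge around (360, 340). Next I lift it, keeping the 35 N grip.

```bash
python3 -m handwheel '[[0.005,0,-0.03,0],[0.02,0,-0.07,0],[0.04,0,-0.12,0],[0.06,0,-0.17,0],[0.08,0,-0.22,0],[0.1,0,-0.27,0],[0.12,0,-0.32,0],[0.14,0,-0.37,0],[0.16,0,-0.42,0],[0.18,0,-0.47,0],[0.2,0,-0.52,0],[0.2,0,-0.57,0],[0.2,0,-0.62,0],[0.2,0,-0.67,0],[0.2,0,-0.72,0],[0.2,0,-0.75,0],[0.2,0,-0.75,0],[0.2,0,-0.75,0],[0.2,0,-0.75,0],[0.2,0,-0.75,0]]'; python3 - <<'E'
from rig import vision,robot
from h import *
S=vision.camera("scene"); o=robot.get_obs(); M=R.from_quat(o["tool_rot"]).as_matrix(); P=o["position"]
G=P+M@[0,0,.0071]
im=cv2.resize(S["frame"],None,fx=5,fy=5,interpolation=cv2.INTER_CUBIC).copy()
for th,col in((20,(255,0,0)),(35,(0,255,0)),(50,(0,0,255))):
    t=np.radians(th); ax=M@[-np.cos(t),0,-np.sin(t)]; n=M@[np.sin(t),0,-np.cos(t)]
    pts=[proj(S,G+ax*a+M[:,1]*b+n*.0035) for a,b in((.0,-.015),(.072,-.015),(.072,.004),(.058,.004),(.058,.015),(0,.015))]
    cv2.polylines(im,[(np.array(pts)*5+2).astype(int)],True,col,1)
c=(proj(S,G)*5).astype(int); print(c/5)
cv2.imwrite("pics/p2.png",im[c[1]-250:c[1]+350,c[0]-400:c[0]+400][:,:,::-1])
E
```

```text
time: 15.68
position: [0.5506, -0.0906, 0.264]
tool_rot: [-0.084, 0.997, 0.0, -0.001]
ft_force: [-0.2, -0.6, -1.1]
grip_width: 0.0291
grip_force: 35.0
[281.  160.4]
```

View pics/p2.png

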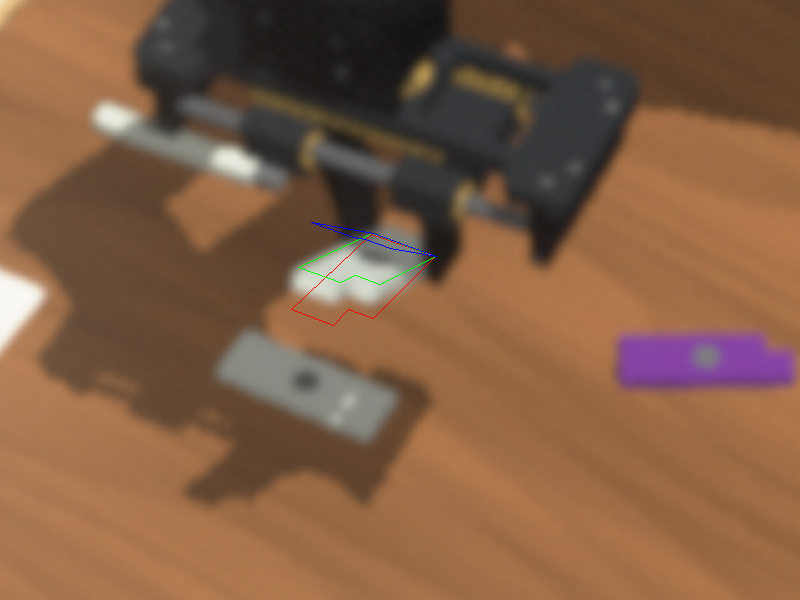

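The slide is held up in the fingers. Its outline lies close to the 35° overlay (green), with the notch at about (360, 285) and its end face showing below. I'll let it settle and hand in.

```bash
python3 -m handwheel '[[0,0,0,0],[0,0,0,0],[0,0,0,0],[0,0,0,0],[0,0,0,0],[0,0,0,0]]'; python3 -c "
from rig import job
print(job.hand_in())"
```

```text
time: 16.23
position: [0.5514, -0.0908, 0.265]
tool_rot: [-0.084, 0.996, 0.0, -0.0]
ft_force: [0.1, -0.0, -1.2]
grip_width: 0.0287
grip_force: 35.0
the job is handed in; nothing more can be done
None
```

The job is handed in, though the system returned no verdict: I slid the notched slide into the printer until it met the stop, drew it out, and am still holding it label up, notched end raised about 30–35° (judged by eye against an overlay), about 27 cm above the desk.

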